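# Gauge the groove of a stone specimen

### The arm

A 6-joint arm with a two-finger parallel gripper is mounted at the origin on the work surface. World frame = base frame: x ahead of the robot, y to its left, z up, the work surface at z = 0. Lengths are in m, angles in rad, forces in N, time in s.
With the tool pointing down it reaches from about 0.4 to 0.825 m from the base axis. Payload 7 kg.
Tool frame: the origin (TCP) lies on the centre line of the jaws, within the pads' length; the fingertips stand 11 mm ahead of it and the grasp point (between the pads) lies 8 mm behind it; z points along the fingers, y is the line along which they close (so a half turn about z gives the same grasp; the last joint's range is limited). The gripper opens to 88 mm and grips with 3 to 60 N. Pads are 19 mm wide; open, the fingers measure 130 mm over their backs; the gripper's body (78 mm by 193 mm) begins 47 mm behind the grasp point.
Start: joints at [1.618, 0.359, 0.012, 0, -1.224, -0.288], TCP at [0.161, 0.655, 0.238] pointing down, gripper open.
Joint ranges: [-3.07, 3.07], [-1.43, 2.12], [-1.02, 1.25], [-3.03, 1.67], [-3.05, -0], [-3.03, 3.03]. Speed limits (rad/s): [2.39, 2.39, 3.01, 3.14, 3.14, 3.14].

### API

Orientations are given as a unit quaternion [x, y, z, w].
In Python, from plant import arm, viewer, workorder gives the robot as it stands.
- The arm moves only by the shell command python3 -m creep 'ROWS' [FORCE]. ROWS is a JSON object of lists of equal length, an entry for each row: "travel": the shift along the tool's x, y, z in cm, a list of three; "dr": the turn, a rotation vector about the tool's x, y, z in rad, a list of three; "jaw": the gripper's target within -1 to 1 (shut at 1, half-way at 0, fully open at -1). A call has 1 to 5 rows; each row shifts and turns the commanded pose from where the row before left it, along the tool's axes as they then stand; what a row does not reach is not made up. A row lasts 1/8 s, in which the tool goes at most 62.5 mm and 10.7 degrees, less where a joint would pass 70% of its speed; a pose out of reach is approached as far as the arm can. A call is refused whole if a number of a shift passes 6.25 or a number of a turn 0.188, either way. A call with a gripper value outside its range is refused whole. The fingers move at their own pace and stop on an object; FORCE is the grip in N (left out, the last holds). Time passes only in rows, so rows that do not move let the fingers close. It gives the time, the measured TCP pose, the force, the opening and the grip force at its end, in the units of the state.
- arm.sense(): the state, without advancing time (a new reading comes with each control period).
- viewer.grab_frame(name): name is "scene" or "top" or "wrist"; returns the picture (480x640x3 uint8, red, green, blue); there is no depth.
- viewer.calibration(name): a dict with "fx", "fy", "cx", "cy" (pixels), "distortion" ([k1, k2, p1, p2, k3] as OpenCV has them; the pictures are not rectified), "R" (3x3) and "t" (3): a world point X has camera coordinates R X + t. Camera axes: x right, y down, z forward; pixel columns grow to the right and rows downward; lengths in m; the calibration is good to about 2 mm. A picture is of the moment at which its call begins: read the wrist's pose just before it. calibration takes no time and is no camera call; for the wrist camera it gives the pose at the moment of the call.
- workorder.close_job(): hands the job in; it is judged then, once.
The state is a dict: "clock": time; "q": joint angles; "dq": joint speeds; "tau": joint torques, N m; "tcp_pos": TCP position; "tool_rot": TCP orientation; "wrist_force": force on the tool from outside, world axes, zero at the start; "ft_torque": the same for the moment, N m; "width": opening from 0.0 (shut) to 1.0 (fully open); "gripper_force": force on a finger pad.
Only numpy, scipy, OpenCV 4.12 (cv2) and the standard library are available. Lean on these libraries where they do the work, as an engineer would, in place of code of your own. Each camera call takes 0.05 s, during which the arm holds its last target. There are 200 camera calls.

### The job

Take the depth gauge from its stand, hold it upright with its foot across the groove of the clamped stone, feel for the groove with the probe, and press slowly and gently until the probe stands on the groove's floor and the foot bears flat on the stone; stay there for a moment. Then put the gauge back upright in its stand with the probe still showing the groove's depth, and leave everything else where it lies.

Things in the scene. Friction and masses are not known exactly. Their poses are not given: they have to be found in the camera images.
- gauge: Depth gauge, an upright T-shaped tool, 0.15 to 0.21 kg: steel foot 60 mm (x) x 16 mm (y) x 8 mm thick, on its middle an aluminium barrel 24 mm (x) x 16 mm (y) reaching 62 mm above the foot's underside. Origin: centre of the foot's flat underside; z up the barrel, x along the foot. Starts upright in its stand, foot ends on the seats, probe hanging free below.
- gauge_grip (a point): Where to hold the gauge: on the barrel's axis, 48 mm above the foot's underside, fingers closing along the gauge's y (16 mm). The thin stem above the barrel (button at 64 to 68 mm with the probe out) rises with the probe, at most to 88 mm, and is only for the eye.
- probe (a joint): How far the probe is pushed in, m: 0 = fully out (tip 20 mm below the foot's underside; starts 0 to 3 mm in), 0.020 = tip level with the underside. 0.020 minus this is the depth shown. It takes 3 to 4.6 N to push in, against a light spring, and friction then keeps it where it is: the reading stays when the gauge is lifted, and a probe pushed in too far stays in.
- probe_tip (a point): Tip of the probe: a flat-ended, polished (slippery) steel pin, 3 mm in diameter, on the barrel's axis, below the foot.
- clamp: Fixed bench clamp: steel base plate 100 (x) x 110 (y) x 8 mm with two jaws (tops at 26 mm) at its y ends, holding a square grey stone specimen 70 x 70 mm. Origin: centre of the plate's underside, z up. It stands left or right of the middle, the gauge's stand on the other side.
- clamp_top (a point): Nominal place only: on the clamp's middle, 42 mm above the bench. The stone's level top is really 38 to 46 mm above the bench, and its one straight groove, 5.5 mm wide, along the clamp's y right across the top, no chamfers, has its middle line up to 8 mm to either side in the clamp's x: see or feel for it. Its depth, to be gauged, is between 9 and 15 mm (the stone gives way only beyond 100 N).
- stand: The gauge's stand, fixed: base plate 120 x 56 x 6 mm with two posts along its x whose seats carry the ends of the gauge's foot 40 mm above the bench; 36 mm gap for the probe between them. Lips 5 mm above the seats leave the foot 8 mm of play each way in x, 9 mm in y. Origin: centre of its underside, z up. The gauge stands with its x along the stand's x, either way round.
- puck_a: A bystander, loose: white plaster disc 58 mm in diameter, 26 mm high; origin at the centre of its underside.
- puck_b: A bystander, loose: white plaster disc 58 mm in diameter, 26 mm high; origin at the centre of its underside.
- puck_c: A bystander, loose: white plaster disc 58 mm in diameter, 26 mm high; origin at the centre of its underside.
- cube_a: A bystander, loose: stone cube, 50 mm, without a groove; origin at the centre of its underside.
- cube_b: A bystander, loose: stone cube, 50 mm, without a groove; origin at the centre of its underside.
- weight: A bystander, loose: steel balance weight with a knob, 28 mm in diameter, 41 mm high; origin at the centre of its underside.
Mind the look-alikes: they are no part of the job. Several things look just like the stand: the one meant starts farthest to the robot's left. Of the things that look like the gauge, the smaller one is meant.

How it is judged:
By the outcome, as a careful person would: the job done as asked, in the order asked, and still so for the second after the job is handed in, with the robot touching nothing.
It also fails if it takes over 70 s, if anything falls off the work surface, if the arm or the gripper's body presses on something with over 40 N, if the wrist force passes 120 N, or if a joint passes its speed limit or range.

## Working session

There is one attempt and no reset: what is moved stays moved. The work goes in short steps, Python scripts to look and compute and a shell command to move; the robot and the scene stay as the last step left them, time stands still between calls to the robot, and variables do not carry over. Pictures are saved under pics/ and viewed, at most 10 in all, crops included, and the job is handed in when it is done.

```bash
ls; mkdir -p pics; python3 - <<'E'
from plant import arm,viewer
import cv2,json
s=arm.sense();print({k:s[k] for k in('clock','tcp_pos','tool_rot','wrist_force','width')})
for n in('top','scene'):
    im=viewer.grab_frame(n);cv2.imwrite(f'pics/{n}0.png',im[:,:,::-1]);c=viewer.calibration(n);print(n,c)
E
```

```text
pics
{'clock': 0.0, 'tcp_pos': array([0.16088488, 0.65506635, 0.23663808]), 'tool_rot': array([ 9.92754829e-01, -1.20154898e-01, -2.52673661e-05,  8.05808344e-04]), 'wrist_force': array([ 0.29289344,  0.37202139, -0.69815033]), 'width': 0.9957640163596536}
top {'fx': 464.3703630189029, 'fy': 464.3703630189029, 'cx': 318.0794329433214, 'cy': 235.74232317954434, 'distortion': array([-0.00296237,  0.        ,  0.        ,  0.        ,  0.        ]), 'R': array([[-0.00571439, -0.9999676 ,  0.00566907],
       [-0.99744283,  0.0052959 , -0.07127244],
       [ 0.07124011, -0.00606185, -0.99744078]]), 't': array([-0.05115566,  0.57707105,  0.85613074])}
scene {'fx': 559.0814647013676, 'fy': 559.0814647013676, 'cx': 313.61482331674495, 'cy': 242.28370267132883, 'distortion': array([-0.17063712,  0.        ,  0.        ,  0.        ,  0.        ]), 'R': array([[-0.5103465 ,  0.85971392,  0.0209388 ],
       [ 0.47094404,  0.29977053, -0.82966821],
       [-0.71955415, -0.41355726, -0.55786398]]), 't': array([ 0.34746334, -0.20153906,  1.44232564])}
```

View pics/top0.png

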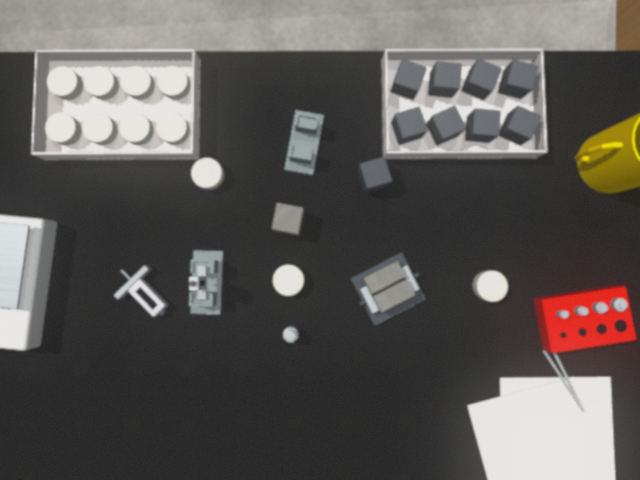

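View pics/scene0.png

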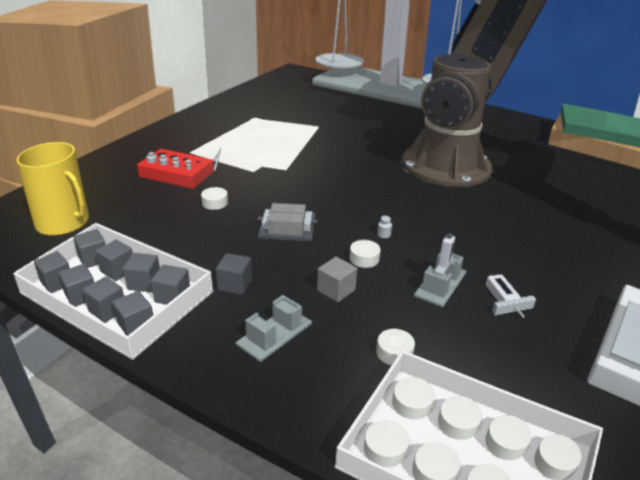

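The top view shows the stand with the gauge upright at about (206,283), long axis nearly along world x. The clamp with the grooved stone is at about (388,288), turned about 25°, and the larger look-alike gauge lies at (142,290). The scene view agrees: gauge at (445,265), clamp at (287,220).

```bash
cat > h.py <<'E'
import numpy as np,cv2
from plant import arm,viewer
from scipy.spatial.transform import Rotation as Ro
def ray(c,px,z):
    K=np.array([[c['fx'],0,c['cx']],[0,c['fy'],c['cy']],[0,0,1]])
    u=cv2.undistortPoints(np.array(px,float).reshape(-1,1,2),K,np.array(c['distortion']))[:,0]
    R=np.array(c['R']);o=-R.T@np.array(c['t'])
    d=np.c_[u,np.ones(len(u))]@R
    return o+d*((np.reshape(z,(-1,1))-o[2])/d[:,2:])
def proj(c,X):
    K=np.array([[c['fx'],0,c['cx']],[0,c['fy'],c['cy']],[0,0,1]])
    return cv2.projectPoints(np.array(X,float).reshape(-1,1,3),cv2.Rodrigues(np.array(c['R']))[0],np.array(c['t']),K,np.array(c['distortion']))[0][:,0]
def st():
    s=arm.sense();R=Ro.from_quat(s['tool_rot']).as_matrix();return s,np.array(s['tcp_pos']),R
def go(target,yaw=None):
    """remaining move in tool axes: cm, and turn about tool z (rad) to set tool y axis to world direction yaw (mod pi); tilt fix"""
    s,p,R=st();d=R.T@(np.array(target)-p)*100
    print('travel cm',d.round(2))
    if yaw is not None:
        y=np.array([np.cos(yaw),np.sin(yaw),0])
        if y@R[:,1]<0:y=-y
        z=np.array([0,0,-1.]);G=np.c_[np.cross(y,z),y,z]
        print('dr',Ro.from_matrix(R.T@G).as_rotvec().round(4))
E
python3 - <<'E'
from h import *
c=viewer.calibration('top');im=cv2.imread('pics/top0.png')
hsv=cv2.cvtColor(im,cv2.COLOR_BGR2HSV)
for n,(x0,y0,x1,y1),z in(('stand',(180,240,232,325),.006),('clamp',(340,245,435,330),.008)):
    m=(im[y0:y1,x0:x1].max(2)>38).astype(np.uint8)
    k=max(cv2.findContours(m,0,2)[0],key=cv2.contourArea)+[x0,y0]
    r=cv2.minAreaRect(k);b=cv2.boxPoints(r);P=ray(c,b,z);print(n,r,P.mean(0).round(4),P.round(3)[:,:2].tolist())
    for i in(0,1):
        d=P[i+1]-P[i];print(np.linalg.norm(d).round(4),np.degrees(np.arctan2(d[1],d[0])).round(1))
s,p,R=st();w=viewer.calibration('wrist');print(R.round(3),R.T@(-np.array(w['R']).T@w['t']-p),(np.array(w['R'])@R).round(3),w['fx'])
a=cv2.resize(im[235:335,170:250],None,fx=5,fy=5,interpolation=2);b=cv2.resize(im[240:340,345:425],None,fx=5,fy=5,interpolation=2)
cv2.imwrite('pics/c1.png',np.hstack([a,b]))
E
```

```text
stand ((205.5, 282.0), (84.0, 51.0), 90.0) [0.4912 0.1605 0.006 ] [[0.571, 0.21], [0.571, 0.113], [0.411, 0.111], [0.412, 0.208]]
0.0976 -90.3
0.1593 -179.6
clamp ((386.9999694824219, 287.0), (93.99998474121094, 83.99998474121094), -0.0) [ 0.4797 -0.1851  0.008 ] [[0.401, -0.095], [0.56, -0.096], [0.559, -0.276], [0.4, -0.273]]
0.1589 -0.5
0.1802 -90.3
[[ 0.971 -0.239 -0.   ]
 [-0.239 -0.971 -0.001]
 [ 0.     0.001 -1.   ]] [ 0.0697213   0.00135144 -0.14631287] [[ 0.     1.    -0.   ]
 [-0.967  0.    -0.253]
 [-0.253  0.     0.967]] 416.12929444086603
```

View pics/c1.png

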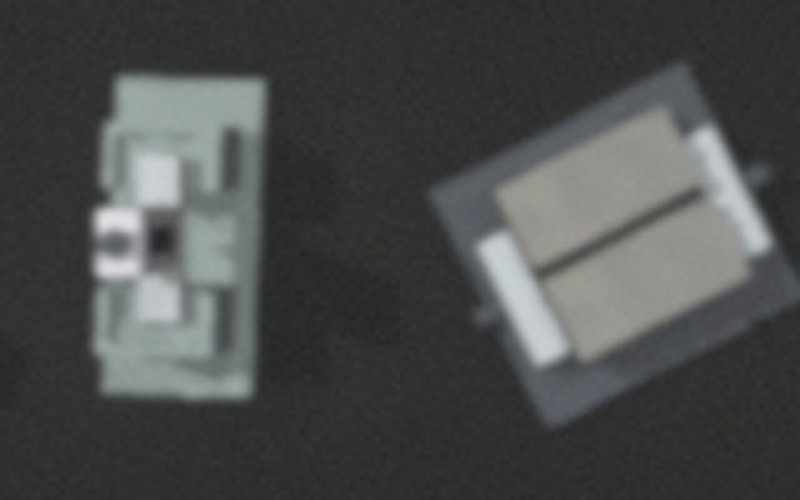

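The crop shows the barrel top at about (193.6,283.4) and the foot centred at about (201.5,283.2). The groove runs from (373.6,294.4) to (405,278.4).

```bash
python3 - <<'E'
from h import *
c=viewer.calibration('top')
A=lambda L:[(170+x/5-.4,235+y/5-.4) for x,y in L]
B=lambda L:[(345+(x-400)/5-.4,240+y/5-.4) for x,y in L]
deg=lambda d:np.degrees(np.arctan2(d[1],d[0])).round(2)
print('barrel',ray(c,A([(118,242)]),.102),'foot',ray(c,A([(157,241)]),.048))
P=ray(c,A([(115,75),(268,77),(252,399),(100,396)]),.006);print('stand',P.mean(0),deg(P[0]-P[3]),deg(P[1]-P[2]))
G=ray(c,B([(543,272),(700,192)]),.042);print('groove',G,deg(G[0]-G[1]))
S=ray(c,B([(495,190),(665,105),(750,270),(580,362)]),.042);print('stone',S.mean(0),[deg(S[i]-S[j]) for i,j in((0,1),(3,2),(1,2),(0,3))])
go((.49,.165,.24),np.pi/2)
E
```

```text
barrel [[0.49164049 0.15870301 0.102     ]] foot [[0.49037754 0.1587122  0.048     ]]
stand [0.49104006 0.15884033 0.006     ] -1.91 -2.34
groove [[ 0.46799719 -0.15432402  0.042     ]
 [ 0.49678034 -0.21232442  0.042     ]] 116.39
stone [ 0.48255648 -0.18366425  0.042     ] [np.float64(116.05), np.float64(117.71), np.float64(26.43), np.float64(25.75)]
travel cm [43.65 39.74 -0.26]
dr [ 0.0015  0.     -0.2409]
```

```bash
python3 -m creep '{"travel":[[3.9,3.5,-2],[3.9,3.5,-2],[3.9,3.5,0],[3.9,3.5,0],[3.9,3.5,0]],"dr":[[0,0,0],[0,0,0],[0,0,0],[0,0,0],[0,0,0]],"jaw":[-1,-1,-1,-1,-1]}'
python3 -m creep '{"travel":[[4,3.6,0],[4,3.6,0],[4,3.6,0],[4,3.6,0],[4,3.6,0]],"dr":[[0,0,0],[0,0,0],[0,0,0],[0,0,0],[0,0,0]],"jaw":[-1,-1,-1,-1,-1]}'
python3 -c "
from h import *
go((.47,.159,.19),np.radians(88))"
```

```text
clock: 0.72
tcp_pos: [0.3092, 0.4374, 0.2774]
tool_rot: [0.993, -0.12, -0.0, 0.0]
wrist_force: [0.4, 0.4, 0.2]
width: 1.003
gripper_force: 0.0
clock: 1.35
tcp_pos: [0.4604, 0.2149, 0.2775]
tool_rot: [0.993, -0.12, -0.0, -0.0]
wrist_force: [0.9, 1.0, -0.1]
width: 0.999
gripper_force: 0.0
travel cm [2.26 5.2  8.75]
dr [-0.000e+00  1.000e-04 -2.056e-01]
```

```bash
python3 -m creep '{"travel":[[1.4,1.75,2],[1.4,1.75,2],[1.4,1.7,2],[0,0,0],[0,0,0]],"dr":[[0,0,-0.07],[0,0,-0.07],[0,0,-0.0656],[0,0,0],[0,0,0]],"jaw":[-1,-1,-1,-1,-1]}'
python3 - <<'E'
from h import *
im=viewer.grab_frame('wrist');cv2.imwrite('pics/w1.png',im[:,:,::-1]);import pickle;pickle.dump(viewer.calibration('wrist'),open('w1.pkl','wb'))
E
```

```text
clock: 1.98
tcp_pos: [0.4925, 0.1585, 0.2179]
tool_rot: [1.0, -0.018, 0.0, 0.0]
wrist_force: [-0.2, 0.9, 0.1]
width: 0.997
gripper_force: 0.0
```

View pics/w1.png

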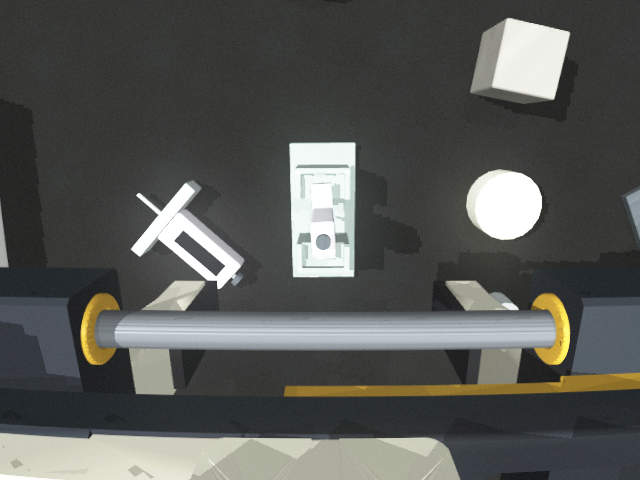

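The wrist view shows the gauge in its stand: button at about (323,241), far foot end at about (322,183), barrel between columns 311 and 335.

```bash
python3 - <<'E'
from h import *;import pickle
c=pickle.load(open('w1.pkl','rb'));im=cv2.imread('pics/w1.png')
print(ray(c,[(323,241)],.108),'footend',ray(c,[(311,183),(331,183)],.048))
print('stand corners',ray(c,[(289.5,143),(355.5,143),(292.5,276.5),(354,276.5)],.006).round(4).tolist())
cv2.imwrite('pics/c2.png',cv2.resize(im[135:285,280:365],None,fx=4,fy=4,interpolation=2))
E
```

```text
[[0.49392116 0.15829762 0.108     ]] footend [[0.52398474 0.16661325 0.048     ]
 [0.52344226 0.15141312 0.048     ]]
stand corners [[0.5534, 0.1849, 0.006], [0.5514, 0.1292, 0.006], [0.4345, 0.1888, 0.006], [0.4325, 0.1327, 0.006]]
```

View pics/c2.png

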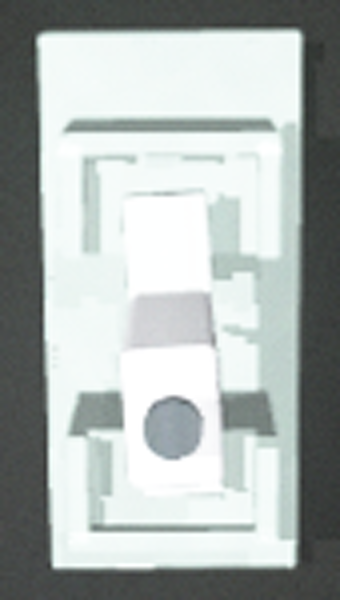

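```bash
python3 -m creep '{"travel":[[0.1,0,4],[0,0,4],[0,0,3],[0,0,2],[0,0,0.8]],"dr":[[0,0,-0.052],[0,0,0],[0,0,0],[0,0,0],[0,0,0]],"jaw":[0,0,0,0,0]}' 15
python3 -m creep '{"travel":[[0,0,0],[0,0,0],[0,0,0]],"dr":[[0,0,0],[0,0,0],[0,0,0]],"jaw":[0,0,0]}' 15
python3 -c "
from h import *
go((.4935,.1585,.080),np.radians(91))"
```

```text
clock: 2.65
tcp_pos: [0.4931, 0.1588, 0.0792]
tool_rot: [1.0, 0.009, -0.0, 0.0]
wrist_force: [0.1, 1.0, 0.3]
width: 0.522
gripper_force: 0.0
clock: 3.02
tcp_pos: [0.4938, 0.1586, 0.0805]
tool_rot: [1.0, 0.008, 0.001, -0.0]
wrist_force: [0.4, -0.3, 0.3]
width: 0.503
gripper_force: 0.0
travel cm [-0.03  0.01  0.05]
dr [-0.001  -0.0014 -0.0006]
```

```bash
python3 -m creep '{"travel":[[0,0,0],[0,0,0],[0,0,0],[0,0,0],[0,0,0]],"dr":[[0,0,0],[0,0,0],[0,0,0],[0,0,0],[0,0,0]],"jaw":[1,1,1,1,1]}' 30
python3 -m creep '{"travel":[[0,0,0],[0,0,-0.5],[0,0,-2],[0,0,-4],[0,0,-4]],"dr":[[0,0,0],[0,0,0],[0,0,0],[0,0,0],[0,0,0]],"jaw":[1,1,1,1,1]}' 30
python3 -m creep '{"travel":[[0,0,0],[0,0,0],[0,0,0]],"dr":[[0,0,0],[0,0,0],[0,0,0]],"jaw":[1,1,1]}'
python3 - <<'E'
from h import *
c=viewer.calibration('wrist');im=viewer.grab_frame('wrist')
cv2.imwrite('pics/w2.png',im[:,:,::-1]);s,p,R=st();print(p,R.round(3))
T=p+R@[0,0,-.008]; print(proj(c,[T+R@[0,0,d] for d in(-.014,.04,.048,.065)]))
# plan: TCP target above groove mid
go((.4824,-.1833,.17),np.radians(116.4))
E
```

```text
clock: 3.65
tcp_pos: [0.4935, 0.1583, 0.0796]
tool_rot: [1.0, 0.008, 0.0, -0.0]
wrist_force: [0.5, 0.4, 0.7]
width: 0.179
gripper_force: 30.0
clock: 4.28
tcp_pos: [0.4929, 0.1579, 0.1855]
tool_rot: [1.0, 0.008, -0.001, 0.0]
wrist_force: [0.6, 0.6, -2.0]
width: 0.18
gripper_force: 30.0
clock: 4.65
tcp_pos: [0.4926, 0.1577, 0.1833]
tool_rot: [1.0, 0.008, -0.001, 0.001]
wrist_force: [1.3, -0.7, -1.7]
width: 0.179
gripper_force: 30.0
[0.49276518 0.15780168 0.18336171] [[ 1.     0.017 -0.002]
 [ 0.017 -1.    -0.001]
 [-0.002  0.001 -1.   ]]
[[319.33795303 346.17282285]
 [320.83289014 287.24066205]
 [320.98858308 281.12314335]
 [321.28260446 269.58048797]]
travel cm [-1.6  34.09  1.38]
dr [ 0.0008  0.0022 -0.4441]
```

View pics/w2.png

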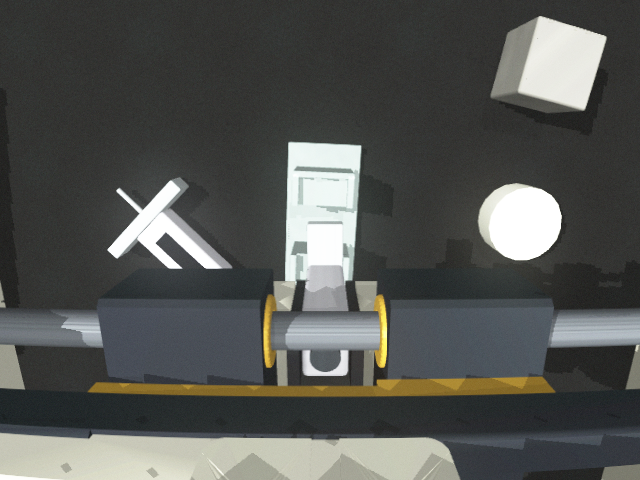

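The wrist view shows the gauge held between the pads: far foot end at row ~222, columns 307–342; button at about (325,360).

```bash
python3 -m creep '{"travel":[[-0.3,5.7,0],[-0.3,5.7,0],[-0.3,5.7,0],[-0.3,5.7,0],[-0.2,5.7,0]],"dr":[[0,0,0],[0,0,0],[0,0,0],[0,0,0],[0,0,0]],"jaw":[1,1,1,1,1]}'
python3 -m creep '{"travel":[[-0.2,5.6,0],[0,0,0],[0,0,0],[0,0,0],[0,0,0]],"dr":[[0,0,-0.148],[0,0,-0.148],[0,0,-0.148],[0,0,0],[0,0,0]],"jaw":[1,1,1,1,1]}'
python3 - <<'E'
from h import *;import pickle
c=viewer.calibration('wrist');s,p,R=st();im=viewer.grab_frame('wrist')
cv2.imwrite('pics/w3.png',im[:,:,::-1]);pickle.dump((c,p,R),open('w3.pkl','wb'))
go((.4824,-.1833,.17),np.radians(116.4))
print(R.T@(ray(c,[(307,222),(342,222)],p[2]-.032)-p).T)
E
```

```text
clock: 5.32
tcp_pos: [0.4835, -0.1287, 0.1839]
tool_rot: [1.0, 0.009, -0.001, 0.0]
wrist_force: [1.4, -0.2, -1.3]
width: 0.181
gripper_force: 30.0
clock: 5.95
tcp_pos: [0.4829, -0.1828, 0.1841]
tool_rot: [0.974, 0.227, -0.0, -0.0]
wrist_force: [-0.2, -0.1, -2.0]
width: 0.181
gripper_force: 30.0
travel cm [-0.08  0.02  1.43]
dr [-0.0003  0.0006 -0.0022]
[[ 0.02974743  0.02975149]
 [-0.00563025  0.00970791]
 [ 0.03197853  0.03197201]]
```

View pics/w3.png

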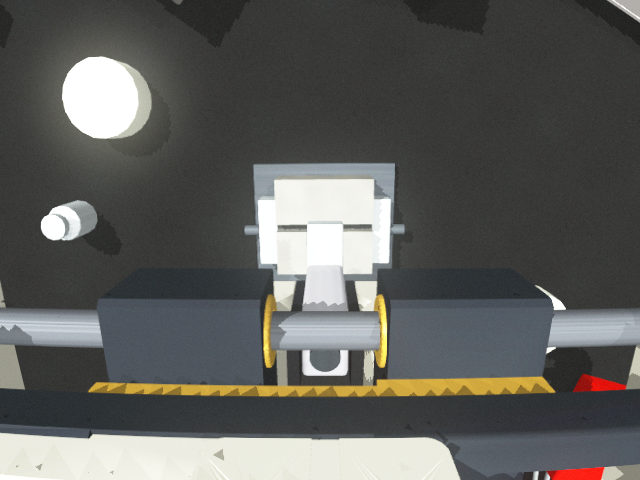

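The stone is below the gauge, with the groove as a dark line at row ~230, visible at columns 278–305 and 345–372. The foot's far end is at row ~222.

```bash
cat > gr.py <<'E'
from h import *
def groove(im,c,p,R,colsL,colsR,r0,r1,zs=(.038,.042,.046)):
    g=cv2.cvtColor(im,cv2.COLOR_BGR2GRAY).astype(float);out=[]
    for a,b in(colsL,colsR):
        pr=g[r0:r1,a:b].mean(1);k=np.argmin(pr);w=np.clip(np.median(pr)-pr,0,None);m=abs(np.arange(len(pr))-k)<5;w=w*m
        out.append(((a+b-1)/2,r0+(w*np.arange(len(pr))).sum()/w.sum()))
    print(np.round(out,2).tolist())
    for z in zs: print(z,((ray(c,out,z)-p)@R*1000).round(2)[:,:2].tolist())
E
python3 - <<'E'
from gr import *;import pickle
c,p,R=pickle.load(open('w3.pkl','rb'));im=cv2.imread('pics/w3.png')
groove(im,c,p,R,(281,300),(349,368),212,250)
g=cv2.cvtColor(im,cv2.COLOR_BGR2GRAY);print(g[216:240,285:298].mean(1).round(),g[216:240,352:366].mean(1).round())
E
```

```text
[[290.0, 227.09], [358.0, 226.79]]
0.038 [[1.2, -22.91], [1.44, 26.12]]
0.042 [[2.12, -22.57], [2.36, 25.8]]
0.046 [[3.04, -22.23], [3.27, 25.47]]
[245. 246. 246. 246. 246. 246. 246. 247. 215. 124. 100. 101. 115. 156.
 169. 169. 240. 246. 246. 246. 246. 246. 246. 246.] [243. 243. 242. 242. 242. 242. 242. 242. 158. 102. 102. 102. 126. 159.
 164. 206. 240. 243. 243. 242. 243. 243. 243. 243.]
```

```bash
python3 -m creep '{"travel":[[0.15,0,3],[0,0,2.5],[0,0,1.4],[0,0,0],[0,0,0]],"dr":[[0,0,0],[0,0,0],[0,0,0],[0,0,0],[0,0,0]],"jaw":[1,1,1,1,1]}'
python3 - <<'E'
from gr import *;import pickle
c=viewer.calibration('wrist');s,p,R=st();im=viewer.grab_frame('wrist')[:,:,::-1].copy()
pickle.dump((c,p,R,im),open('w4.pkl','wb'));go((.4824,-.1833,.11),np.radians(116.4))
cv2.imwrite('pics/w4.png',cv2.resize(im[180:300,240:400],None,fx=5,fy=5,interpolation=2))
E
```

```text
clock: 6.62
tcp_pos: [0.4852, -0.1824, 0.1164]
tool_rot: [0.974, 0.228, 0.001, 0.0]
wrist_force: [0.3, -0.5, -1.5]
width: 0.181
gripper_force: 30.0
travel cm [-0.3  -0.04  0.65]
dr [ 0.0009 -0.0013  0.0001]
```

View pics/w4.png

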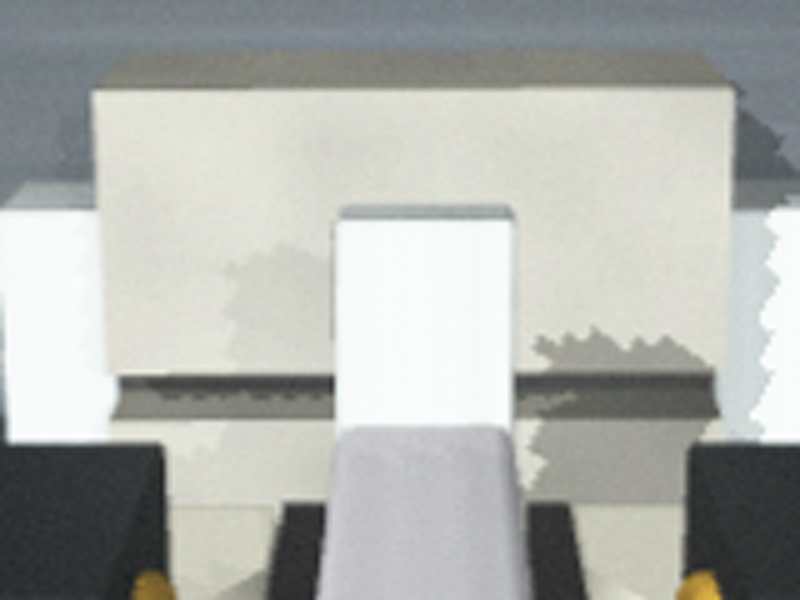

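The crop shows the groove cleanly on both sides of the foot: edges at crop rows 373 and 418, i.e. mid row ≈258.7. The foot's upper far edge is at crop row 218 and the stone's far edge runs from (95,88) to (735,88), which gives the height.

```bash
python3 - <<'E'
from gr import *;import pickle
c,p,R,im=pickle.load(open('w4.pkl','rb'))
f=lambda L:[(240+x/5-.4,180+y/5-.4) for x,y in L]
for z in(.038,.042,.046):
    L=lambda q:((ray(c,f(q),z)-p)@R*1000).round(2)
    a=L([(95,88),(735,88)]);b=L([(107,372),(722,372)]);g=L([(200,373),(200,418),(620,373),(620,418)])
    print(z,'w',a[1,1]-a[0,1],b[1,1]-b[0,1],'far x',a[:,0],'groove',g[:,0],'width',g[0,0]-g[1,0],'mid',g[:,0].mean())
a=((ray(c,f([(338,218),(514,218)]),p[2]-.032)-p)@R*1000).round(2);print('foot',a)
a=((ray(c,f([(340,206),(512,206)]),p[2]-.040)-p)@R*1000).round(2);print('foot lower',a)
print(p,s if 0 else '')
E
```

```text
0.038 w 69.78999999999999 69.42 far x [33.47 33.47] groove [ 1.07 -4.26  1.06 -4.26] width 5.33 mid -1.5974999999999997
0.042 w 68.55 68.19 far x [34.09 34.09] groove [ 2.27 -2.97  2.26 -2.97] width 5.24 mid -0.35250000000000015
0.046 w 67.31 66.95 far x [34.71 34.71] groove [ 3.46 -1.67  3.46 -1.67] width 5.13 mid 0.895
foot [[29.17 -5.57 32.02]
 [29.17  9.87 32.04]]
foot lower [[28.53 -5.72 40.02]
 [28.53 10.03 40.04]]
[ 0.48518837 -0.18236484  0.11642101]
```

```bash
Z='"dr":[[0,0,0],[0,0,0],[0,0,0],[0,0,0],[0,0,0]],"jaw":[1,1,1,1,1]'
python3 -m creep '{"travel":[[0.03,0,0.5],[0,0,0.3],[0,0,0],[0,0,0],[0,0,0]],"dr":[[0,0,0],[0,0,0],[0,0,0],[0,0,0],[0,0,0]],"jaw":[1,1,1,1,1]}' 
python3 -m creep '{"travel":[[0,0,0.1],[0,0,0.1],[0,0,0.1],[0,0,0],[0,0,0]],"dr":[[0,0,0],[0,0,0],[0,0,0],[0,0,0],[0,0,0]],"jaw":[1,1,1,1,1]}'
```

```text
clock: 7.3
tcp_pos: [0.4848, -0.1822, 0.1076]
tool_rot: [0.974, 0.228, 0.0, 0.0]
wrist_force: [-0.3, -0.1, -2.0]
width: 0.183
gripper_force: 30.0
clock: 7.92
tcp_pos: [0.4847, -0.1822, 0.1046]
tool_rot: [0.974, 0.228, -0.0, 0.0]
wrist_force: [0.4, -0.2, -1.8]
width: 0.183
gripper_force: 30.0
```

```bash
python3 -m creep '{"travel":[[0,0,0.05],[0,0,0.05],[0,0,0.05],[0,0,0],[0,0,0]],"dr":[[0,0,0],[0,0,0],[0,0,0],[0,0,0],[0,0,0]],"jaw":[1,1,1,1,1]}' |grep -E "pos|wrist"
python3 -m creep '{"travel":[[0,0,0.05],[0,0,0.05],[0,0,0.05],[0,0,0],[0,0,0]],"dr":[[0,0,0],[0,0,0],[0,0,0],[0,0,0],[0,0,0]],"jaw":[1,1,1,1,1]}'|grep -E "pos|wrist"
python3 -c "
from gr import *
c=viewer.calibration('wrist');s,p,R=st();im=viewer.grab_frame('wrist')[:,:,::-1].copy()
cv2.imwrite('pics/w5.png',cv2.resize(im[180:300,240:400],None,fx=5,fy=5,interpolation=2));print(s['wrist_force'])
import pickle;pickle.dump((c,p,R,im),open('w5.pkl','wb'))"
```

```text
tcp_pos: [0.4847, -0.1822, 0.1031]
wrist_force: [-0.8, 0.2, -1.5]
tcp_pos: [0.4848, -0.1822, 0.1016]
wrist_force: [0.7, 0.4, -0.9]
[ 0.74416059  0.41004294 -0.91512187]
```

```bash
for i in 1; do python3 -m creep '{"travel":[[0,0,0],[0,0,0]],"dr":[[0,0,0],[0,0,0]],"jaw":[1,1]}' |grep -E "pos|wrist"; done
python3 -m creep '{"travel":[[0,0,0.05],[0,0,0],[0,0,0]],"dr":[[0,0,0],[0,0,0],[0,0,0]],"jaw":[1,1,1]}'|grep -E "pos|wrist"
python3 -m creep '{"travel":[[0,0,0.05],[0,0,0],[0,0,0]],"dr":[[0,0,0],[0,0,0],[0,0,0]],"jaw":[1,1,1]}'|grep -E "pos|wrist"
```

```text
tcp_pos: [0.4847, -0.1822, 0.1016]
wrist_force: [0.2, -0.7, -1.2]
tcp_pos: [0.4848, -0.1822, 0.1011]
wrist_force: [-0.4, -0.7, -0.5]
tcp_pos: [0.4847, -0.1822, 0.1006]
wrist_force: [0.9, 0.4, -1.8]
```

```bash
python3 -m creep '{"travel":[[0,0,0.05],[0,0,0.05],[0,0,0]],"dr":[[0,0,0],[0,0,0],[0,0,0]],"jaw":[1,1,1]}'|grep -E "pos|wrist"
python3 -m creep '{"travel":[[0,0,0.05],[0,0,0],[0,0,0]],"dr":[[0,0,0],[0,0,0],[0,0,0]],"jaw":[1,1,1]}'|grep -E "pos|wrist"
python3 -m creep '{"travel":[[0,0,0.05],[0,0,0],[0,0,0]],"dr":[[0,0,0],[0,0,0],[0,0,0]],"jaw":[1,1,1]}'|grep -E "pos|wrist"
```

```text
tcp_pos: [0.4847, -0.1822, 0.0995]
wrist_force: [-0.2, 0.2, -1.3]
tcp_pos: [0.4847, -0.1822, 0.0991]
wrist_force: [0.7, -0.1, -1.5]
tcp_pos: [0.4847, -0.1822, 0.0985]
wrist_force: [0.4, -0.0, -1.8]
```

```bash
python3 -m creep '{"travel":[[0,0,0.05],[0,0,0],[0,0,0]],"dr":[[0,0,0],[0,0,0],[0,0,0]],"jaw":[1,1,1]}'|grep -E "pos|wrist"
python3 -m creep '{"travel":[[0,0,0.05],[0,0,0],[0,0,0]],"dr":[[0,0,0],[0,0,0],[0,0,0]],"jaw":[1,1,1]}'|grep -E "pos|wrist"
python3 -m creep '{"travel":[[0,0,0.05],[0,0,0],[0,0,0]],"dr":[[0,0,0],[0,0,0],[0,0,0]],"jaw":[1,1,1]}'|grep -E "pos|wrist"
python3 -m creep '{"travel":[[0,0,0.05],[0,0,0],[0,0,0]],"dr":[[0,0,0],[0,0,0],[0,0,0]],"jaw":[1,1,1]}'|grep -E "pos|wrist"
python3 -c "
from gr import *
c=viewer.calibration('wrist');s,p,R=st();im=viewer.grab_frame('wrist')[:,:,::-1].copy()
cv2.imwrite('pics/w6.png',cv2.resize(im[180:300,240:400],None,fx=5,fy=5,interpolation=2))
import pickle;pickle.dump((c,p,R,im),open('w6.pkl','wb'))"
```

```text
tcp_pos: [0.4847, -0.1822, 0.098]
wrist_force: [-1.2, -0.6, -2.0]
tcp_pos: [0.4847, -0.1822, 0.0975]
wrist_force: [-0.3, -0.7, -2.0]
tcp_pos: [0.4847, -0.1822, 0.0971]
wrist_force: [0.2, 0.4, -1.6]
tcp_pos: [0.4847, -0.1822, 0.0966]
wrist_force: [0.3, -0.4, -1.5]
```

View pics/w6.png

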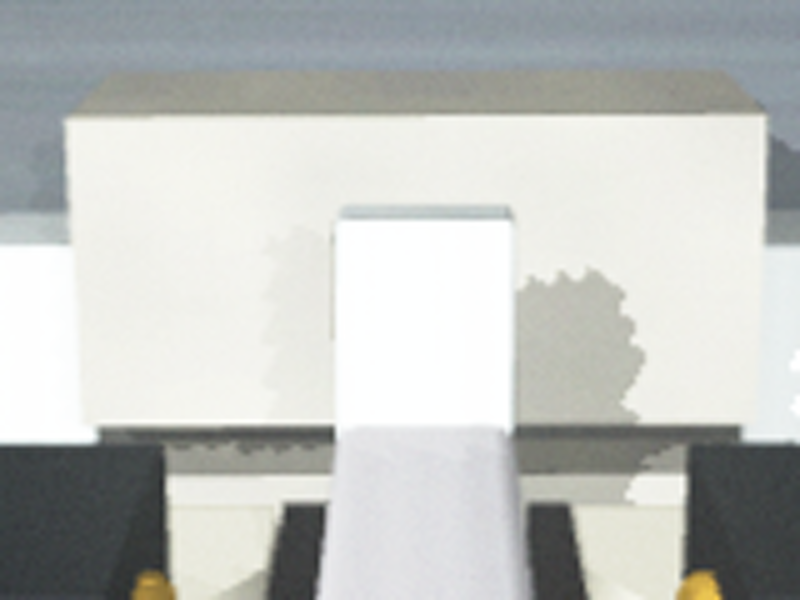

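The crop at TCP z = 0.0966 shows the groove edges at crop rows 424 and 474, the stone's far edge from (66,117) to (767,117), and still no contact force.

```bash
python3 - <<'E'
from gr import *;import pickle
f=lambda L:[(240+x/5-.4,180+y/5-.4) for x,y in L]
c4,p4,R4,_=pickle.load(open('w4.pkl','rb'));c,p,R,_=pickle.load(open('w6.pkl','rb'))
print(((p-p4)@R*1000).round(2))
for z in(.034,.038,.040,.042,.046):
    L=lambda q:((ray(c,f(q),z)-p)@R*1000)
    L4=lambda q:((ray(c4,f(q),z)-p)@R*1000)
    a=L([(66,117),(767,117)]);g=L([(200,424),(200,474)]);g4=L4([(200,373),(200,418)]);a4=L4([(95,88),(735,88)])
    print(z,'w',a[1,1]-a[0,1],'far',a[0,0],a4[0,0],'mid',g[:,0].mean(),g4[:,0].mean(),'width',g[0,0]-g[1,0])
E
```

```text
[-0.34 -0.36 19.86]
0.034 w 71.30576546571382 far 32.981121932571746 33.26764783164483 mid -2.5825761215443057 -2.4213848456024682 width 5.583289213623894
0.038 w 69.94029447266843 far 33.66038951795449 33.88600778208725 mid -1.2222808831919507 -1.1791166576530454 width 5.476371919949318
0.04 w 69.25755897614579 far 34.00002331064583 34.19518775730837 mid -0.542133264015763 -0.5579825636783409 width 5.4229132731120995
0.042 w 68.57482347962306 far 34.33965710333723 34.50436773252961 mid 0.13801435516042337 0.06315153029638276 width 5.369454626274781
0.046 w 67.2093524865777 far 35.01892468871993 35.12272768297198 mid 1.4983095935128108 1.3054197182457812 width 5.26253733260024
```

```bash
python3 -m creep '{"travel":[[0,0,0.05],[0,0,0.05],[0,0,0]],"dr":[[0,0,0],[0,0,0],[0,0,0]],"jaw":[1,1,1]}'|grep -E "pos|wrist"
python3 -m creep '{"travel":[[0,0,0.05],[0,0,0],[0,0,0]],"dr":[[0,0,0],[0,0,0],[0,0,0]],"jaw":[1,1,1]}'|grep -E "pos|wrist"
python3 -m creep '{"travel":[[0,0,0.05],[0,0,0],[0,0,0]],"dr":[[0,0,0],[0,0,0],[0,0,0]],"jaw":[1,1,1]}'|grep -E "pos|wrist"
python3 -m creep '{"travel":[[0,0,0.05],[0,0,0],[0,0,0]],"dr":[[0,0,0],[0,0,0],[0,0,0]],"jaw":[1,1,1]}'|grep -E "pos|wrist"
```

```text
tcp_pos: [0.4847, -0.1822, 0.0955]
wrist_force: [0.2, -0.6, -1.7]
tcp_pos: [0.4847, -0.1822, 0.0951]
wrist_force: [-0.1, 0.2, -1.6]
tcp_pos: [0.4847, -0.1822, 0.0946]
wrist_force: [-0.5, 0.9, -1.0]
tcp_pos: [0.4847, -0.1822, 0.0941]
wrist_force: [-0.5, -0.3, -1.1]
```

```bash
python3 -m creep '{"travel":[[0,0,0.03],[0,0,0],[0,0,0]],"dr":[[0,0,0],[0,0,0],[0,0,0]],"jaw":[1,1,1]}'|grep -E "pos|wrist"
python3 -m creep '{"travel":[[0,0,0.03],[0,0,0],[0,0,0]],"dr":[[0,0,0],[0,0,0],[0,0,0]],"jaw":[1,1,1]}'|grep -E "pos|wrist"
python3 -m creep '{"travel":[[0,0,0.04],[0,0,0],[0,0,0]],"dr":[[0,0,0],[0,0,0],[0,0,0]],"jaw":[1,1,1]}'|grep -E "pos|wrist"
```

```text
tcp_pos: [0.4847, -0.1822, 0.0938]
wrist_force: [-0.8, 0.6, -1.4]
tcp_pos: [0.4847, -0.1822, 0.0935]
wrist_force: [0.8, -0.4, -1.3]
tcp_pos: [0.4847, -0.1822, 0.0931]
wrist_force: [0.3, -0.1, -1.8]
```

```bash
python3 -m creep '{"travel":[[0,0,0.05],[0,0,0.05],[0,0,0]],"dr":[[0,0,0],[0,0,0],[0,0,0]],"jaw":[1,1,1]}'|grep -E "pos|wrist"
python3 -m creep '{"travel":[[0,0,0.05],[0,0,0],[0,0,0]],"dr":[[0,0,0],[0,0,0],[0,0,0]],"jaw":[1,1,1]}'|grep -E "pos|wrist"
python3 -m creep '{"travel":[[0,0,0.05],[0,0,0],[0,0,0]],"dr":[[0,0,0],[0,0,0],[0,0,0]],"jaw":[1,1,1]}'|grep -E "pos|wrist"
python3 -m creep '{"travel":[[0,0,0.05],[0,0,0],[0,0,0]],"dr":[[0,0,0],[0,0,0],[0,0,0]],"jaw":[1,1,1]}'|grep -E "pos|wrist"
```

```text
tcp_pos: [0.4847, -0.1822, 0.092]
wrist_force: [0.9, -0.4, -2.1]
tcp_pos: [0.4847, -0.1822, 0.0916]
wrist_force: [0.5, -0.2, -1.7]
tcp_pos: [0.4847, -0.1822, 0.0911]
wrist_force: [-0.1, 0.2, -2.1]
tcp_pos: [0.4848, -0.1822, 0.0906]
wrist_force: [0.3, 0.2, -0.9]
```

```bash
for k in 1; do python3 -m creep '{"travel":[[0,0,0.05],[0,0,0.05],[0,0,0.05],[0,0,0.05],[0,0,0]],"dr":[[0,0,0],[0,0,0],[0,0,0],[0,0,0],[0,0,0]],"jaw":[1,1,1,1,1]}'|grep -E "pos|wrist"; done
python3 -m creep '{"travel":[[0,0,0.05],[0,0,0.05],[0,0,0.05],[0,0,0.05],[0,0,0]],"dr":[[0,0,0],[0,0,0],[0,0,0],[0,0,0],[0,0,0]],"jaw":[1,1,1,1,1]}'|grep -E "clock|pos|wrist"
```

```text
tcp_pos: [0.4847, -0.1822, 0.0885]
wrist_force: [0.5, -0.2, -2.4]
clock: 18.27
tcp_pos: [0.4847, -0.1822, 0.0865]
wrist_force: [0.7, 0.4, -1.7]
```

```bash
python3 -m creep '{"travel":[[0,0,0.05],[0,0,0.05],[0,0,0.05],[0,0,0],[0,0,0]],"dr":[[0,0,0],[0,0,0],[0,0,0],[0,0,0],[0,0,0]],"jaw":[1,1,1,1,1]}'|grep -E "pos|wrist|rot"
python3 -m creep '{"travel":[[0,0,0.05],[0,0,0.05],[0,0,0.0],[0,0,0],[0,0,0]],"dr":[[0,0,0],[0,0,0],[0,0,0],[0,0,0],[0,0,0]],"jaw":[1,1,1,1,1]}'|grep -E "clock|pos|wrist|rot"
```

```text
tcp_pos: [0.4848, -0.1822, 0.0852]
tool_rot: [0.974, 0.228, 0.0, 0.0]
wrist_force: [-0.5, 0.2, 1.8]
clock: 19.52
tcp_pos: [0.4848, -0.1822, 0.0841]
tool_rot: [0.974, 0.228, 0.0, 0.0]
wrist_force: [-0.1, 0.2, 1.8]
```

```bash
python3 -m creep '{"travel":[[0,0,0.05],[0,0,0.05],[0,0,0.05],[0,0,0],[0,0,0]],"dr":[[0,0,0],[0,0,0],[0,0,0],[0,0,0],[0,0,0]],"jaw":[1,1,1,1,1]}'|grep -E "pos|wrist|rot"
python3 -m creep '{"travel":[[0,0,0.05],[0,0,0.05],[0,0,0.0],[0,0,0]],"dr":[[0,0,0],[0,0,0],[0,0,0],[0,0,0]],"jaw":[1,1,1,1]}'|grep -E "clock|pos|wrist|rot"
python3 -m creep '{"travel":[[0,0,0.05],[0,0,0.0],[0,0,0]],"dr":[[0,0,0],[0,0,0],[0,0,0]],"jaw":[1,1,1]}'|grep -E "clock|pos|wrist|rot"
python3 -c "from h import *;print(arm.sense()['ft_torque'])"
```

```text
tcp_pos: [0.4848, -0.1822, 0.0826]
tool_rot: [0.974, 0.228, 0.0, 0.0]
wrist_force: [-0.4, -0.2, 0.5]
clock: 20.65
tcp_pos: [0.4847, -0.1822, 0.0816]
tool_rot: [0.974, 0.228, -0.0, 0.0]
wrist_force: [-0.4, 0.4, 1.7]
clock: 21.02
tcp_pos: [0.4847, -0.1822, 0.0811]
tool_rot: [0.974, 0.228, -0.0, 0.0]
wrist_force: [0.2, 0.2, 1.0]
[-0.07686294 -0.03496719  0.04354313]
```

```bash
python3 -m creep '{"travel":[[0,0,0.05],[0,0,0.0],[0,0,0]],"dr":[[0,0,0],[0,0,0],[0,0,0]],"jaw":[1,1,1]}'|grep -E "pos|wrist"
python3 -m creep '{"travel":[[0,0,0.05],[0,0,0.0],[0,0,0]],"dr":[[0,0,0],[0,0,0],[0,0,0]],"jaw":[1,1,1]}'|grep -E "pos|wrist"
python3 -c "from h import *;print(arm.sense()['ft_torque'])"
```

```text
tcp_pos: [0.4847, -0.1822, 0.0806]
wrist_force: [-0.2, 0.2, 2.1]
tcp_pos: [0.4847, -0.1822, 0.0801]
wrist_force: [-0.3, -0.7, 3.0]
[-0.06143549 -0.0435051   0.08228127]
```

```bash
python3 -m creep '{"travel":[[0,0,0.05],[0,0,0.0],[0,0,0]],"dr":[[0,0,0],[0,0,0],[0,0,0]],"jaw":[1,1,1]}'|grep -E "clock|pos|wrist"
python3 -c "from h import *;print(arm.sense()['ft_torque'])"
```

```text
clock: 22.15
tcp_pos: [0.4847, -0.1822, 0.0795]
wrist_force: [-0.4, 0.7, 2.1]
[-0.10053211 -0.07993284 -0.01378301]
```

```bash
python3 -m creep '{"travel":[[0,0,0.05],[0,0,0.0],[0,0,0]],"dr":[[0,0,0],[0,0,0],[0,0,0]],"jaw":[1,1,1]}'|grep -E "clock|pos|wrist"
python3 -c "from h import *;print(arm.sense()['ft_torque'])"
```

```text
clock: 22.52
tcp_pos: [0.4847, -0.1822, 0.079]
wrist_force: [-0.1, 0.2, 1.3]
[-0.04780102 -0.03834962 -0.0130743 ]
```

```bash
python3 -m creep '{"travel":[[0,0,0.05],[0,0,0.0],[0,0,0]],"dr":[[0,0,0],[0,0,0],[0,0,0]],"jaw":[1,1,1]}'|grep -E "clock|pos|wrist"
python3 -c "from h import *;print(arm.sense()['ft_torque'])"
```

```text
clock: 22.9
tcp_pos: [0.4848, -0.1822, 0.0786]
wrist_force: [-0.7, 0.1, 3.2]
[ 0.00722194  0.17335951 -0.06871037]
```

```bash
python3 -m creep '{"travel":[[0,0,0.03],[0,0,0.0],[0,0,0]],"dr":[[0,0,0],[0,0,0],[0,0,0]],"jaw":[1,1,1]}'|grep -E "clock|pos|wrist|rot"
python3 -c "from h import *;print(arm.sense()['ft_torque'])"
```

```text
clock: 23.28
tcp_pos: [0.4848, -0.1822, 0.0786]
tool_rot: [0.974, 0.228, 0.0, 0.0]
wrist_force: [-1.0, 1.0, 7.0]
[0.2573048  0.48024536 0.00312971]
```

```bash
python3 -m creep '{"travel":[[0,0,0.03],[0,0,0.0],[0,0,0]],"dr":[[0,0,0],[0,0,0],[0,0,0]],"jaw":[1,1,1]}'|grep -E "clock|pos|wrist|rot"
python3 -c "from h import *;print(arm.sense()['ft_torque'])"
```

```text
clock: 23.65
tcp_pos: [0.4849, -0.1822, 0.0786]
tool_rot: [0.974, 0.229, 0.0, 0.0]
wrist_force: [-2.5, 0.5, 9.9]
[ 0.41879483  0.88010857 -0.00328969]
```

```bash
python3 -m creep '{"travel":[[0,0,0.03],[0,0,0.0],[0,0,0]],"dr":[[0,0,0],[0,0,0],[0,0,0]],"jaw":[1,1,1]}' 14
python3 -c "from h import *;print(arm.sense()['ft_torque'],st()[2].round(4))"
```

```text
clock: 24.02
tcp_pos: [0.4849, -0.1822, 0.0785]
tool_rot: [0.974, 0.229, 0.0, 0.0]
wrist_force: [-2.4, 2.1, 12.7]
width: 0.178
gripper_force: 14.0
[6.69599531e-01 1.06835702e+00 4.01192308e-04] [[ 8.955e-01  4.450e-01  6.000e-04]
 [ 4.450e-01 -8.955e-01 -3.000e-04]
 [ 4.000e-04  5.000e-04 -1.000e+00]]
```

```bash
python3 -m creep '{"travel":[[0,0,0],[0,0,0.0],[0,0,0]],"dr":[[0,0,0],[0,0,0],[0,0,0]],"jaw":[1,1,1]}' 8 |grep -E "pos|wrist|force|width"
python3 -c "from h import *;print(arm.sense()['ft_torque'])"
```

```text
tcp_pos: [0.4851, -0.1822, 0.0785]
wrist_force: [-2.6, 2.4, 11.4]
width: 0.182
gripper_force: 8.0
[0.71427335 0.88466021 0.01445698]
```

```bash
python3 -m creep '{"travel":[[0,0,0],[0,0,0.0],[0,0,0],[0,0,0],[0,0,0]],"dr":[[0,0,0],[0,0,0],[0,0,0],[0,0,0],[0,0,0]],"jaw":[1,1,1,1,1]}' 8 |grep -E "pos|wrist|force|rot"
python3 - <<'E'
from h import *;import pickle
c=viewer.calibration('wrist');s,p,R=st();im=viewer.grab_frame('wrist')[:,:,::-1].copy();pickle.dump((c,p,R,im),open('w7.pkl','wb'))
sc=viewer.grab_frame('scene')[:,:,::-1];q=proj(viewer.calibration('scene'),[p])[0].astype(int);print(q,s['ft_torque'])
a=cv2.resize(im[180:300,260:380],(400,400),interpolation=2);b=cv2.resize(sc[q[1]-45:q[1]+55,q[0]-50:q[0]+50],(400,400),interpolation=2)
cv2.imwrite('pics/w7.png',np.hstack([a,b]))
E
```

```text
tcp_pos: [0.4851, -0.1822, 0.0785]
tool_rot: [0.974, 0.229, 0.0, 0.0]
wrist_force: [-2.0, 2.2, 11.9]
gripper_force: 8.0
[286 196] [ 0.72666452  0.93241304 -0.02361909]
```

View pics/w7.png

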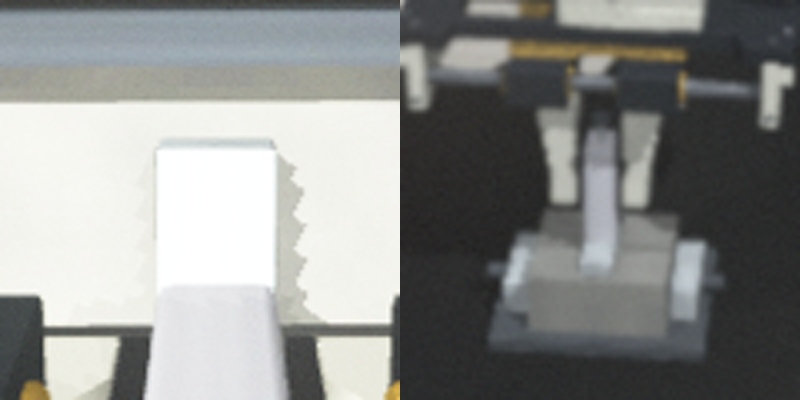

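The last view shows the foot lying across the groove, close on the stone with an even contact shadow. The gauge is upright in the scene view. Now I lift and return it.

```bash
python3 -m creep '{"travel":[[0,0,0],[0,0,0],[0,0,-0.3],[0,0,-1],[0,0,-2]],"dr":[[0,0,0],[0,0,0],[0,0,0],[0,0,0],[0,0,0]],"jaw":[1,1,1,1,1]}' 30 |grep -E "pos|wrist|force|rot"
python3 -m creep '{"travel":[[0,0,-3],[0,0,-3],[0,0,-1.5],[0,0,0],[0,0,0]],"dr":[[0,0,0],[0,0,0],[0,0,0.148],[0,0,0.148],[0,0,0.148]],"jaw":[1,1,1,1,1]}' 30 |grep -E "pos|wrist|force|rot"
python3 -c "
from h import *
go((.4930,.1583,.185),np.radians(90))"
```

```text
tcp_pos: [0.4839, -0.1821, 0.1104]
tool_rot: [0.974, 0.228, -0.001, -0.0]
wrist_force: [-0.7, 0.4, -1.7]
gripper_force: 30.0
tcp_pos: [0.4845, -0.1821, 0.1862]
tool_rot: [1.0, 0.006, 0.0, -0.0]
wrist_force: [0.6, 0.1, -1.6]
gripper_force: 30.0
travel cm [  1.25 -34.03   0.12]
dr [-0.0003 -0.0003  0.0117]
```

```bash
python3 -m creep '{"travel":[[0.25,-5.6,0],[0.25,-5.7,0],[0.25,-5.7,0],[0.25,-5.7,0],[0.25,-5.7,0]],"dr":[[0,0,0.0117],[0,0,0],[0,0,0],[0,0,0],[0,0,0]],"jaw":[1,1,1,1,1]}' 30 |grep -E "pos|wrist|force|rot"
python3 -m creep '{"travel":[[0,-5.6,0],[0,0,0],[0,0,0],[0,0,0],[0,0,0]],"dr":[[0,0,0],[0,0,0],[0,0,0],[0,0,0],[0,0,0]],"jaw":[1,1,1,1,1]}' 30 |grep -E "pos|wrist|force|rot"
python3 -c "
from h import *
go((.4930,.1583,.09),np.radians(90))"
```

```text
tcp_pos: [0.4947, 0.1037, 0.1861]
tool_rot: [1.0, 0.003, 0.0, -0.0]
wrist_force: [1.5, 0.1, -2.8]
gripper_force: 30.0
tcp_pos: [0.4949, 0.1569, 0.1858]
tool_rot: [1.0, 0.002, -0.0, -0.0]
wrist_force: [0.2, 0.8, -1.8]
gripper_force: 30.0
travel cm [-0.18 -0.14  9.58]
dr [-0.      0.      0.0036]
```

```bash
python3 -m creep '{"travel":[[-0.18,-0.14,3],[0,0,3],[0,0,2.3],[0,0,1],[0,0,0]],"dr":[[0,0,0],[0,0,0],[0,0,0],[0,0,0],[0,0,0]],"jaw":[1,1,1,1,1]}' 30 |grep -E "pos|wrist|force|rot"
python3 -m creep '{"travel":[[0,0,0.2],[0,0,0.2],[0,0,0.1],[0,0,0.1],[0,0,0]],"dr":[[0,0,0],[0,0,0],[0,0,0],[0,0,0],[0,0,0]],"jaw":[1,1,1,1,1]}' 30 |grep -E "pos|wrist|force|rot"
```

```text
tcp_pos: [0.493, 0.1587, 0.0925]
tool_rot: [1.0, 0.002, -0.0, 0.0]
wrist_force: [-0.4, 0.1, -2.0]
gripper_force: 30.0
tcp_pos: [0.493, 0.1593, 0.0867]
tool_rot: [1.0, 0.003, 0.0, 0.0]
wrist_force: [-0.9, -0.2, -0.9]
gripper_force: 30.0
```

```bash
python3 -m creep '{"travel":[[0,0,0.1],[0,0,0.1],[0,0,0.05],[0,0,0],[0,0,0]],"dr":[[0,0,0],[0,0,0],[0,0,0],[0,0,0],[0,0,0]],"jaw":[1,1,1,1,1]}' 30 |grep -E "pos|wrist|force|rot"
```

```text
tcp_pos: [0.4931, 0.1593, 0.0842]
tool_rot: [1.0, 0.003, 0.0, 0.0]
wrist_force: [-0.1, -0.6, -1.5]
gripper_force: 30.0
```

```bash
python3 -m creep '{"travel":[[0,0,0.1],[0,0,0.1],[0,0,0.05],[0,0,0],[0,0,0]],"dr":[[0,0,0],[0,0,0],[0,0,0],[0,0,0],[0,0,0]],"jaw":[1,1,1,1,1]}' 30 |grep -E "pos|wrist|force|rot"
python3 -m creep '{"travel":[[0,0,0.05],[0,0,0],[0,0,0]],"dr":[[0,0,0],[0,0,0],[0,0,0]],"jaw":[1,1,1]}' 30 |grep -E "pos|wrist|force|rot"
python3 -m creep '{"travel":[[0,0,0.05],[0,0,0],[0,0,0]],"dr":[[0,0,0],[0,0,0],[0,0,0]],"jaw":[1,1,1]}' 30 |grep -E "pos|wrist|force|rot"
```

```text
tcp_pos: [0.4931, 0.1593, 0.0817]
tool_rot: [1.0, 0.003, 0.0, 0.0]
wrist_force: [-1.1, -0.6, -1.1]
gripper_force: 30.0
tcp_pos: [0.493, 0.1593, 0.0812]
tool_rot: [1.0, 0.003, 0.0, -0.0]
wrist_force: [-0.6, 0.3, -0.7]
gripper_force: 30.0
tcp_pos: [0.493, 0.1593, 0.0807]
tool_rot: [1.0, 0.003, 0.0, -0.0]
wrist_force: [0.7, 1.5, -0.2]
gripper_force: 30.0
```

```bash
python3 -m creep '{"travel":[[0,0,0.04],[0,0,0],[0,0,0]],"dr":[[0,0,0],[0,0,0],[0,0,0]],"jaw":[1,1,1]}' 30 |grep -E "pos|wrist|force|rot"
python3 -m creep '{"travel":[[0,0,0.04],[0,0,0],[0,0,0]],"dr":[[0,0,0],[0,0,0],[0,0,0]],"jaw":[1,1,1]}' 30 |grep -E "clock|pos|wrist|force|rot"
```

```text
tcp_pos: [0.493, 0.1593, 0.0803]
tool_rot: [1.0, 0.003, -0.0, 0.0]
wrist_force: [0.1, -0.6, -1.9]
gripper_force: 30.0
clock: 31.62
tcp_pos: [0.493, 0.1593, 0.0799]
tool_rot: [1.0, 0.003, -0.0, 0.0]
wrist_force: [-0.1, 0.1, -1.2]
gripper_force: 30.0
```

```bash
python3 -m creep '{"travel":[[0,0,0.04],[0,0,0],[0,0,0]],"dr":[[0,0,0],[0,0,0],[0,0,0]],"jaw":[1,1,1]}' 30 |grep -E "pos|wrist"
python3 -m creep '{"travel":[[0,0,0.04],[0,0,0],[0,0,0]],"dr":[[0,0,0],[0,0,0],[0,0,0]],"jaw":[1,1,1]}' 30 |grep -E "clock|pos|wrist"
```

```text
tcp_pos: [0.4931, 0.1593, 0.0796]
wrist_force: [-1.0, 0.2, 2.0]
clock: 32.38
tcp_pos: [0.4931, 0.1593, 0.0796]
wrist_force: [-3.2, -0.7, 7.9]
```

```bash
python3 -m creep '{"travel":[[0,0,-0.03],[0,0,0],[0,0,0],[0,0,0],[0,0,0]],"dr":[[0,0,0],[0,0,0],[0,0,0],[0,0,0],[0,0,0]],"jaw":[1,1,0,0,0]}' 5
python3 -m creep '{"travel":[[0,0,-1],[0,0,-3],[0,0,-4],[0,0,-4],[0,0,-2]],"dr":[[0,0,0],[0,0,0],[0,0,0],[0,0,0],[0,0,0]],"jaw":[0,0,0,0,0]}'|grep -E "clock|pos|wrist|width"
python3 -m creep '{"travel":[[0,0,0],[0,0,0],[0,0,0]],"dr":[[0,0,0],[0,0,0],[0,0,0]],"jaw":[0,0,0]}'|grep -E "clock|pos|wrist|width"
python3 - <<'E'
from h import *
c=viewer.calibration('wrist');s,p,R=st();im=viewer.grab_frame('wrist')[:,:,::-1]
cv2.imwrite('pics/w8.png',im)
def blob(n,a):
    print(n,a)
# saturated-white gauge check: foot end and barrel top predicted pixels, with grey levels there
g=cv2.cvtColor(im,cv2.COLOR_BGR2GRAY)
top=proj(c,[[.493,.1593,.102],[.493,.1593,.11],[.5225,.1593,.048],[.4635,.1593,.048]]).round(1);print(top.tolist())
x,y=top[1].astype(int);sub=g[y-30:y+30,x-22:x+22]
print(sub[::4,::4])
E
```

```text
clock: 33.0
tcp_pos: [0.4931, 0.1593, 0.0792]
tool_rot: [1.0, 0.003, -0.0, 0.0]
wrist_force: [0.3, -0.3, 0.2]
width: 0.454
gripper_force: 0.0
clock: 33.62
tcp_pos: [0.4938, 0.1597, 0.2226]
wrist_force: [-0.8, 0.7, -0.3]
width: 0.498
clock: 34.0
tcp_pos: [0.4926, 0.159, 0.2185]
wrist_force: [0.7, 1.0, -0.1]
width: 0.502
[[321.5, 239.5], [321.4, 242.7], [322.1, 184.0], [321.8, 258.1]]
[[247 247 248 243 225 209 207 207 199 236 244]
 [247 247 247 242 217 211 211 208 203 211 247]
 [248 248 248 243 215 210 211 206 204 175 248]
 [249 248 249 242 255 255 255 255 255 252 248]
 [248 249 246 242 255 255 255 255 255 252 247]
 [168 152 161 158 255 255 255 255 255 253 222]
 [146 148 142 143 255 255 247 255 255 252 126]
 [147 153 140 138 255 142 164 157 204 245 126]
 [249 207 236 243 255 155 161 154 160 245 208]
 [249 206 234 242 255 152 160 156 174 244 207]
 [250 207 234 243 255 255 162 156 255 250 205]
 [249 204 235 243 252 253 253 253 253 221 206]
 [249 208 243 243 243 243 244 248 248 247 244]
 [248 189 244 243 243 243 244 249 249 248 248]
 [252 247 248 248 246 246 245 247 245 245 242]]
```

```bash
python3 -c "
from plant import workorder
print(workorder.close_job())"
```

```text
the job is handed in; nothing more can be done
None
```

I gauged the groove, put the gauge back upright in its stand, and handed the job in at about 34 s. The probe should still show a depth of roughly 13 mm (my estimate). The judge's result wasn't shown, and no camera showed the foot edge-on to confirm it lay fully flat.

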